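# Bleed the air line with the hanging T-key

## Task

Lift the T-handled key up off its deep hook without dragging at the hook, put it in the bleed valve's slot, push it down against the spring and turn it counter-clockwise to the open stop, then all the way back to the home stop, and draw it out; nothing must be forced. Then stand the key, bit down, in the steel tool pot, lowering it to the bottom before you let go. Leave the pot standing and the valve shut, and do not disturb the other parts on the counter.

Things in the scene. Friction and masses are not known exactly. Their poses are not given: they have to be found in the camera images.
- stand: Fixed hook stand: grey foot plate 130 x 120 x 10 mm and one post. Origin on the counter below the hooking place; z up; +x points from the hook's open side to the post (axis at x = 75 mm). Two level 10 mm round prongs, axes at y = -32 and +32 mm, run from a cross bar at x = 75 mm towards -x, then turn straight up. Nothing stands over it.
- hook_tip (a point): Midway between the tops of the two upturned prong tips: in the stand's frame x = -24 mm, y = 0, height 182 mm. The level part of the prongs has its upper side at height 135 mm, so the hook is 47 mm deep. Axes as the stand's.
- key: Loose steel T-handled key, about 180 g, the same after a half turn. Origin at the centre of its square T-bar (14 x 14 mm, 100 mm long along the key's y); z up. A 9 mm round shank goes down from the bar's middle to the bit. At the start the bar lies across both prongs, within 5 mm in x, 8 mm in y and 0.06 rad of the stand's axes, origin 142 mm high, shank between the prongs.
- key_tip (a point): Centre of the end face of the key's flat bit, 110 mm below the key's origin; axes as the key's. The bit is 26 mm wide (along y, like the bar), 8 mm thick (along x) and 22 mm high; its last 5 mm are reduced to 21 x 5 mm as a lead-in.
- valve: Fixed bleed valve: aluminium block 90 x 90 mm, 60 mm high, with a 6 mm steel cover plate as its top and a brass pipe stub towards its +x. Origin on the counter below its axis; z up; the key slot runs along its y.
- slot (a point): Centre of the key slot on the cover plate's upper face (60 mm high), axes as the valve's. The slot goes through the plate, 29 mm along y, 11 mm along x. Below is the spindle with a pocket of the same size, in line with the slot at home. The bit stops on a spring plunger when its end is 24 mm below this point; there 4 mm of it is still in the slot and it cannot turn.
- plunger (a joint): How far the spring plunger in the pocket is pushed down, m: 0 at rest, 0.010 at its stop; 6 N starts it, 11 N at the stop. From 0.004 on the bit is free of the plate and can turn the spindle. Away from home the bit is caught under the plate; at home the spring lifts it into the slot and it can be drawn out.
- spindle (a joint): Angle of the valve spindle, rad: 0 = home stop (shut), grows counter-clockwise seen from above, 1.2 = open stop. Friction about 0.06 N m; it stays where it is left; press its stops with no more than about 0.5 N m. The bit has about 0.12 rad of play each way in the pocket, so the key must go that much past either end to bring the spindle to its stop.
- pot: Loose round steel tool pot, 60 mm outside diameter, 52 mm inside, 80 mm high, about 600 g, open at the top. Origin at the centre of its underside, z up.
- pot_in (a point): The centre of the pot's inner floor, 6 mm above its underside.
- camshaft: Bystander: steel camshaft standing upright on its white nylon gear (gear 64 mm across, 124 mm tall); origin at its underside.
- float: Bystander: brass carburetor float, a 66 mm disc 18 mm thick with a hinge tab; origin at its underside.
- crankshaft: Bystander: forged steel crankshaft, 235 mm long over all, 80 mm wide, 60 mm high, lying down; origin at its underside.
- piston: Bystander: aluminium piston, 62 mm across, 56 mm tall, crown up; origin at its underside.
- wrench: Bystander: steel wrench, 170 mm long, lying flat; origin at its middle.
- can: Bystander: plain grey can, 72 mm across, about 90 mm tall; origin at its underside.
Things that resemble listed ones, but are neither listed nor needed, are in the scene too. Of the things like the key, leave any that is green or purple; of the rest the larger one is meant.

How it is judged:
By the outcome, as a careful person would: the job done as asked, in the order asked, and still so for the second after the job is handed in, with the robot touching nothing.
It also fails if it takes over 72 s, if anything falls off the work surface, if the arm or the gripper's body presses on something with over 40 N, if the wrist force passes 120 N, or if a joint passes its speed limit or range.

## Robot

A 7-joint arm with a two-finger parallel gripper is mounted at the origin on the work surface. World frame = base frame: x ahead of the robot, y to its left, z up, the work surface at z = 0. Lengths are in mm, angles in rad, forces in N, time in s.
With the tool pointing down it reaches from about 400 to 875 mm from the base axis. Payload 4.4 kg.
Tool frame: the origin (TCP) lies at the very end of the fingers, on their centre line; the grasp point (between the pads) lies 19 mm behind it; y points along the fingers, z is the direction in which the jaws open and shut, and the axes are right-handed (so a half turn about y gives the same grasp; the last joint's range is limited). The gripper opens to 85 mm and grips with 20 to 120 N. Pads are 22 mm wide; open, the fingers measure 114 mm over their backs; the gripper's body (76 mm by 85 mm) begins 54 mm behind the grasp point. The pads swing forward as they close: fully open they stand 13 mm farther back than shut.
Start: joints at [-1.23, 0.628, 0.038, 1.517, -0.027, 0.996, -0.02], TCP at [257.165, 596.979, 231.313] pointing down, gripper open.
Joint ranges: [-3.06, 3.06], [-0.37, 2.12], [-1.25, 1.32], [0.18, 2.47], [-1.1, 4.24], [0.23, 1.98], [-2.94, 2.94]. Speed limits (rad/s): [2.57, 2.57, 3.14, 3.14, 3.14, 3.14, 3.14].

## Interface

Orientations are given as [roll, pitch, yaw] about the fixed x, y, z axes, in that order (R = Rz(yaw) Ry(pitch) Rx(roll)).
In Python, from cell import * gives the robot as it stands.
- The arm moves only by the tool apply_moves, never from a script. Its argument "targets" is a list of rows, each a list of 6 numbers: the shift along the tool's x, y, z in units of 40 mm (1.0 is 40 mm), then the turn, a rotation vector about the tool's x, y, z in units of 8 degrees (1.0 is 8 degrees). A call has 1 to 12 rows; each row shifts and turns the commanded pose from where the row before left it, along the tool's axes as they then stand; what a row does not reach is not made up. A row lasts 1/8 s, in which the tool goes at most 62.5 mm and 10.7 degrees, less where a joint would pass 70% of its speed; a pose out of reach is approached as far as the arm can. A call is refused whole if a number of a shift passes 1 or a number of a turn 1, either way. A call with a gripper value outside its range is refused whole. "jaw" is the gripper command: -1 is shut, 1 is fully open, values between are in proportion, set as the call begins (left out, the last holds). The fingers move at their own pace and stop on an object; the grip force is fixed at half the most. Time passes only in rows, so rows that do not move let the fingers close. It gives the time, the measured TCP pose, the force and the opening at its end, in the units of the state.
- read_state(): the state, without advancing time (a new reading comes with each control period).
- get_image(name): name is "side" or "top" or "wrist"; returns the picture (480x640x3 uint8, red, green, blue); there is no depth.
- calibration(name): a dict with "fx", "fy", "cx", "cy" (pixels), "world_from_camera" (4x4, takes a point from camera to world coordinates). Camera axes: x right, y down, z forward; pixel columns grow to the right and rows downward; lengths in mm; the calibration is good to about 2 mm. A picture is of the moment at which its call begins: read the wrist's pose just before it. calibration takes no time and is no camera call; for the wrist camera it gives the pose at the moment of the call.
- finish_job(): hands the job in, once; it reports no verdict.
The state is a dict: "clock": time; "qpos": joint angles; "qd": joint speeds; "tau": joint torques, N m; "eef_pos": TCP position; "tool_rot": TCP orientation; "force": force on the tool from outside, world axes, zero at the start; "torque": the same for the moment, N m; "width": finger opening in mm.
Only numpy, scipy, OpenCV 4.12 (cv2) and the standard library are available. Lean on these libraries where they do the work, as an engineer would, in place of code of your own. Each camera call takes 0.05 s, during which the arm holds its last target. There are 200 camera calls.

## Working session

There is one attempt and no reset: what is moved stays moved. The work goes in short steps, Python scripts to look and compute and a tool call to move; the robot and the scene stay as the last step left them, time stands still between calls to the robot, and variables do not carry over. Pictures are saved under pics/ and viewed, about 8 in all and at most 12, crops included, and the job is handed in when it is done.

Besides the shell and the picture viewer there is one more tool, called after "Call:" by a JSON object that holds its "method" and its "body", one argument or row to a line. apply_moves: Moves the arm, as the interface text tells. Its arguments: {"type":"object","properties":{"targets":{"type":"array"},"jaw":{"type":"number"}},"required":["targets"]}

```bash
mkdir -p pics
cat > h.py <<'E'
from cell import *
import numpy as np, cv2
from scipy.spatial.transform import Rotation as R
def ray(c,u,v):
    T=np.array(c["world_from_camera"]);d=T[:3,:3]@np.array([(u-c["cx"])/c["fx"],(v-c["cy"])/c["fy"],1]);return T[:3,3],d/np.linalg.norm(d)
def onz(c,u,v,z):
    o,d=ray(c,u,v);return o+d*(z-o[2])/d[2]
def proj(c,p):
    T=np.linalg.inv(np.array(c["world_from_camera"]));q=T[:3,:3]@np.array(p)+T[:3,3];return np.array([c["fx"]*q[0]/q[2]+c["cx"],c["fy"]*q[1]/q[2]+c["cy"]])
def tri(c1,p1,c2,p2):
    o1,d1=ray(c1,*p1);o2,d2=ray(c2,*p2);s=np.linalg.lstsq(np.c_[d1,-d2],o2-o1,rcond=None)[0];a=o1+s[0]*d1;b=o2+s[1]*d2;return (a+b)/2,np.linalg.norm(a-b)
def save(n,f):
    im=get_image(n);cv2.imwrite(f"pics/{f}.png",im[:,:,::-1]);return im
E
python3 - <<'E'
from h import *
np.set_printoptions(precision=4,suppress=True)
print(read_state())
for n in("top","side","wrist"):
    save(n,n+"0");c=calibration(n);print(n,c["fx"],c["cx"],c["cy"],np.array(c["world_from_camera"]))
E
```

```text
{'clock': 0.0, 'qpos': array([-1.2298,  0.6294,  0.0384,  1.5184, -0.027 ,  0.9963, -0.02  ]), 'qd': array([-0.0007, -0.0005,  0.    , -0.0018,  0.0007,  0.0014,  0.0004]), 'tau': array([ -0.0002, -56.3399,   1.2263, -19.3445,   0.0111,   0.0103,
        -0.    ]), 'eef_pos': array([256.8832, 596.3948, 230.3767]), 'tool_rot': array([-1.5727,  0.    , -0.4068]), 'force': array([-0.4331,  0.7248,  0.7585]), 'torque': array([0.0035, 0.0215, 0.0017]), 'width': 85.57265265771402}
top 477.1488893756755 321.20682625639915 240.58854572256067 [[  -0.0294   -0.99      0.1382  347.8674]
 [  -0.9995    0.0306    0.0069   28.1262]
 [  -0.0111   -0.138    -0.9904 1344.2572]
 [   0.        0.        0.        1.    ]]
side 563.6293059645907 316.5361873690861 249.82133977078269 [[   0.7418   -0.4484    0.4986 -124.7492]
 [  -0.6703   -0.5169    0.5324 -668.3572]
 [   0.019    -0.7292   -0.6841 1026.8097]
 [   0.        0.        0.        1.    ]]
wrist 427.4967538570997 319.73347614801537 238.41955262554322 [[  0.3953   0.8875   0.2367 196.9245]
 [  0.9186  -0.3812  -0.1047 623.0479]
 [ -0.0027   0.2588  -0.9659 372.1349]
 [  0.       0.       0.       1.    ]]
```

View pics/top0.png

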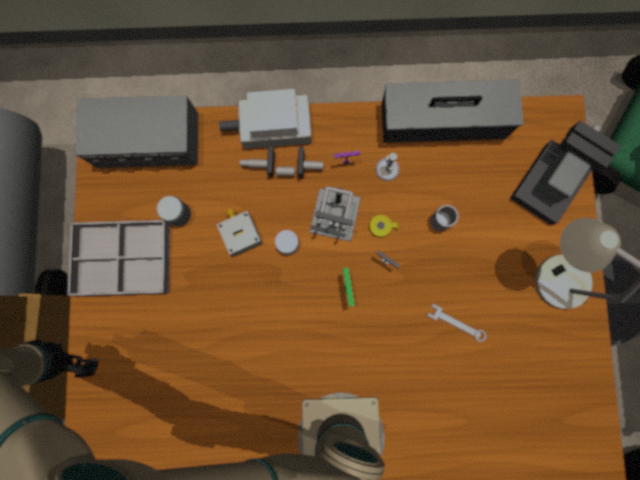

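View pics/side0.png

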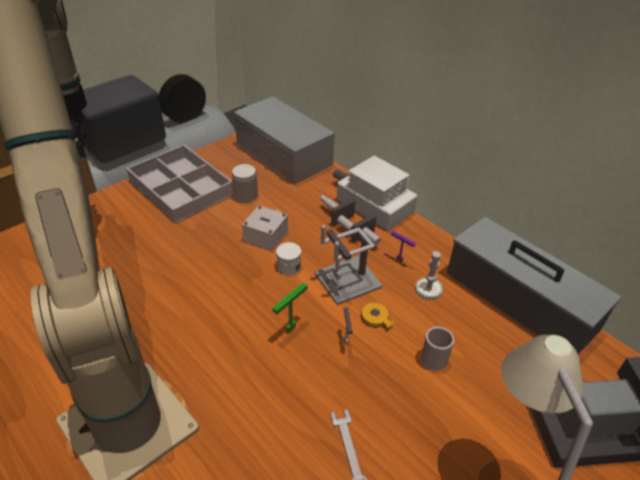

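The top view shows the stand at about (336,213), the valve at (239,233), the pot at (446,217) and decoy keys: green (348,287), purple (346,155) and a small grey one (386,260). In the side view the stand is at (348,265), the valve at (265,228) and the pot at (437,348). I'll zoom in next.

Run:
```python
from h import *
t=cv2.imread("pics/top0.png");s=cv2.imread("pics/side0.png")
def crop(im,x,y,w,h,W,H): return cv2.resize(im[y:y+h,x:x+w],(W,H),interpolation=cv2.INTER_CUBIC)
A=np.hstack([crop(t,300,180,66,66,396,396),crop(s,310,215,80,99,320,396)])
B=np.hstack([crop(t,211,205,56,33*56//56,0+396,233) if 0 else crop(t,211,205,56,56,200,200),crop(t,425,198,42,42,200,200),crop(s,236,200,60,60,200,200)])
B=np.hstack([B,np.zeros((200,116,3),np.uint8)])
o=np.vstack([A,B]);print(o.shape);cv2.imwrite("pics/z1.png",o)
ct=calibration("top")
for n,p,z in[("valve",(239,233),60),("pot",(446,212),80),("stand foot",(337,212),10)]:print(n,onz(ct,*p,z))
```

```text
(596, 716, 3)
valve [554.97679192 260.71849721  60.        ]
pot [ 591.57603142 -300.88391482   80.        ]
stand foot [614.8470433   -9.91224272  10.        ]
```

View pics/z1.png

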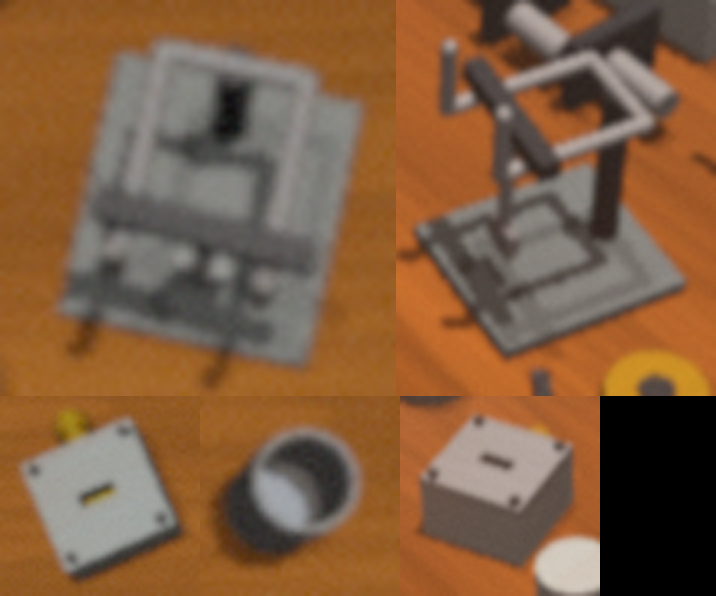

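```bash
cat >> h.py <<'E'
def plan(x,y,z,yaw,n=None,vmax=38):
    "rows from present pose to tool-down pose with tool yaw"
    s=read_state();Rc=R.from_euler('xyz',s["tool_rot"]);p=s["eef_pos"]
    Rt=R.from_euler('xyz',[-np.pi/2,0,yaw])
    w=(Rc.inv()*Rt).as_rotvec();D=np.array([x,y,z])-p
    if n is None:n=max(1,int(np.ceil(max(np.linalg.norm(D)/vmax,np.degrees(np.linalg.norm(w))/7.5))))
    dR=R.from_rotvec(w/n);rows=[];C=Rc
    for i in range(n):
        rows.append([round(float(v),2)+0.0 for v in np.r_[C.inv().apply(D/n)/40,np.degrees(w/n)/8]]);C=C*dR
    print("at",p.round(1),"yaw",round(s["tool_rot"][2],4),"n",n);print(rows if len(set(map(str,rows)))>1 else [rows[0],'x',n])
E
python3 - <<'E'
from h import *
np.set_printoptions(precision=2,suppress=True)
ct,cs=calibration("top"),calibration("side")
t=lambda x,y:(300+x/6-.5+.08,180+y/6-.5+.08)
s=lambda x,y:(310+(x-396)/4-.4,215+y/4-.4)
a=onz(ct,*t(100,198),149);b=onz(ct,*t(312,252),149);print("bar top",a,b,(a+b)/2,np.arctan2(-(a-b)[0],(a-b)[1]))
# triangulate bar ends: left end top centre, right
for p,q in[((98,200),(477,68)),((312,248),(547,162))]:print(tri(ct,t(*p),cs,s(*q)))
# prongs lines on z=135
for l in [((160,60),(132,190)),((308,90),(278,225))]:
    a,b=[onz(ct,*t(*q),135) for q in l];d=a-b;print("prong",a,b,np.arctan2(d[1],d[0]))
im=cv2.cvtColor(cv2.imread("pics/top0.png"),cv2.COLOR_BGR2HSV)
m=cv2.inRange(im,(0,0,90),(179,60,255));m0=np.zeros_like(m);m0[208:262,214:264]=m[208:262,214:264]
c=max(cv2.findContours(m0,0,2)[0],key=cv2.contourArea);r=cv2.minAreaRect(c);print(r)
P=np.array([onz(ct,*p,60) for p in cv2.boxPoints(r)]);print(P,P.mean(0))
print("foot",[onz(ct,*t(*q),10)for q in((120,52),(362,98),(305,365),(62,312))])
u=lambda x,y:(425+x*.21-.4,198+y*.21-.4)
print("pot rim",onz(ct,*u(304-200,482-396),80))
u=lambda x,y:(211+x*.28-.4,205+y*.28-.4)
a=onz(ct,*u(80,500-396),60);b=onz(ct,*u(115,488-396),60);print("slot",(a+b)/2,np.arctan2(-(a-b)[0],(a-b)[1]))
E
```

```text
bar top [587.2   46.99 149.  ] [561.09 -42.14 149.  ] [574.14   2.43 149.  ] -0.285033814250392
(array([588.1 ,  48.03, 140.13]), np.float64(0.07637828229800339))
(array([561.91, -41.14, 143.94]), np.float64(4.448580808957632))
prong [649.97  19.55 135.  ] [593.07  33.35 135.  ] -0.23802230488257253
prong [634.64 -43.94 135.  ] [575.8  -28.83 135.  ] -0.25138653972731
((238.36598205566406, 232.44845581054688), (33.40488815307617, 34.217166900634766), 66.03751373291016)
[[581.51 323.78  60.  ]
 [617.56 237.76  60.  ]
 [531.75 201.47  60.  ]
 [496.31 286.81  60.  ]] [556.78 262.46  60.  ]
foot [array([685.73,  37.64,  10.  ]), array([659.56, -76.94,  10.  ]), array([532.07, -44.96,  10.  ]), array([560.85,  68.64,  10.  ])]
pot rim [ 581.54 -301.41   80.  ]
slot [557.72 263.71  60.  ] 0.3050667662314638
```

```bash
python3 -c "
from h import *
plan(557,263,230,-1.19)"
```

```text
at [257.  596.5 230.6] yaw -0.4068 n 12
[[0.85, 0.0, -0.39, 0.0, 0.47, 0.0], [0.87, 0.0, -0.33, 0.0, 0.47, 0.0], [0.89, 0.0, -0.28, 0.0, 0.47, 0.0], [0.91, 0.0, -0.22, 0.0, 0.47, 0.0], [0.92, 0.0, -0.16, 0.0, 0.47, 0.0], [0.93, 0.0, -0.1, 0.0, 0.47, 0.0], [0.93, 0.0, -0.04, 0.0, 0.47, 0.0], [0.93, 0.0, 0.02, 0.0, 0.47, 0.0], [0.93, 0.0, 0.08, 0.0, 0.47, 0.0], [0.92, 0.0, 0.15, 0.0, 0.47, 0.0], [0.91, 0.0, 0.21, 0.0, 0.47, 0.0], [0.9, 0.0, 0.26, 0.0, 0.47, 0.0]]
```

Call:
{"method": "apply_moves", "body": {
  "targets": [
    [0.85,0,-0.39,0,0.47,0],
    [0.87,0,-0.33,0,0.47,0],
    [0.89,0,-0.28,0,0.47,0],
    [0.91,0,-0.22,0,0.47,0],
    [0.92,0,-0.16,0,0.47,0],
    [0.93,0,-0.1,0,0.47,0],
    [0.93,0,-0.04,0,0.47,0],
    [0.93,0,0.02,0,0.47,0],
    [0.93,0,0.08,0,0.47,0],
    [0.92,0,0.15,0,0.47,0],
    [0.91,0,0.21,0,0.47,0],
    [0.9,0,0.26,0,0.47,0]
  ]
}}

```text
clock: 1.65
eef_pos: [556.4, 262.1, 231.0]
tool_rot: [-1.571, 0.0, -1.196]
force: [0.4, 0.8, -0.9]
width: 85.3
```

Call:
{"method": "apply_moves", "body": {
  "targets": [
    [0,0,0,0,0,0],
    [0,0,0,0,0,0]
  ]
}}

```text
clock: 1.9
eef_pos: [555.2, 263.7, 230.9]
tool_rot: [-1.572, 0.001, -1.193]
force: [-0.5, 0.5, -1.0]
width: 85.7
```

```bash
python3 -c "
from h import *
import pickle
c=calibration('wrist');save('wrist','w1');pickle.dump(c,open('w1.pkl','wb'))
print(read_state()['qpos'],proj(c,(557,263,60)))
plan(575,3,260,-1.84)"
```

```text
[-0.64625255  0.58862425  0.25461833  1.62603537 -0.17434338  0.95000631
  0.04759046] [322.13315167 216.82305763]
at [554.9 264.3 231. ] yaw -1.1923 n 7
[[0.89, -0.1, -0.28, 0.0, 0.66, 0.0], [0.92, -0.1, -0.19, 0.0, 0.66, 0.0], [0.93, -0.1, -0.11, 0.0, 0.66, 0.0], [0.94, -0.1, -0.02, 0.0, 0.66, 0.0], [0.93, -0.1, 0.06, 0.0, 0.66, 0.0], [0.92, -0.1, 0.15, 0.0, 0.66, 0.0], [0.91, -0.1, 0.23, 0.0, 0.66, 0.0]]
```

View pics/w1.png

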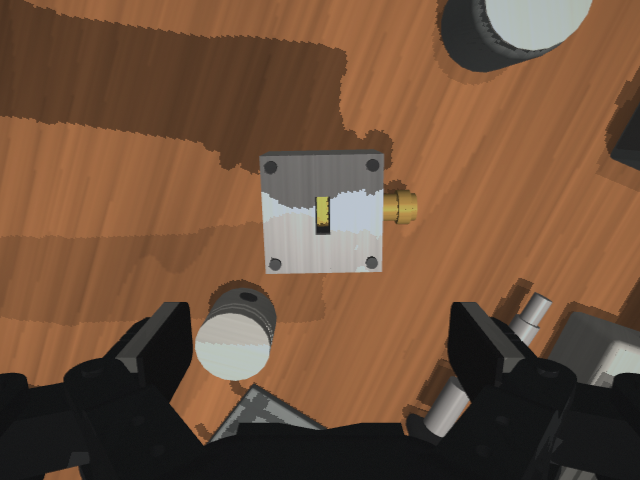

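The wrist view shows the valve plate with its slot centred near (322.5,215), bolts near (270,167), (372,165), (371,262) and (275,265), and the pipe to the right. I'll measure the slot by mask and move on to the stand.

Run:
```python
from h import *
import pickle
c=pickle.load(open('w1.pkl','rb'));im=cv2.imread('pics/w1.png');h=cv2.cvtColor(im,cv2.COLOR_BGR2HSV)
m=(((h[...,1]>110)|(h[...,2]<60))*255).astype(np.uint8);z=np.zeros_like(m);z[185:245,305:340]=m[185:245,305:340]
k=max(cv2.findContours(z,0,2)[0],key=cv2.contourArea);r=cv2.minAreaRect(k);print(r)
P=np.array([onz(c,*p,60) for p in cv2.boxPoints(r)]);print(P.round(1),P.mean(0))
for i in range(4):d=P[(i+1)%4]-P[i];print(np.linalg.norm(d),np.arctan2(-d[0],d[1]))
C=[]
for y0,x0 in((167,270),(165,372),(262,371),(265,275)):
    g=h[y0-10:y0+11,x0-10:x0+11,2].astype(float);mm=(g<.6*np.median(g));ys,xs=np.nonzero(mm);C.append(onz(c,x0-10+xs.mean(),y0-10+ys.mean(),60))
C=np.array(C);print("bolts",C.round(1),C.mean(0))
for i in range(4):d=C[(i+1)%4]-C[i];print(np.linalg.norm(d[:2]),np.arctan2(-d[0],d[1]))
```

```text
((322.5, 215.0), (36.0, 13.0), 90.0)
[[547.3 275.2  60. ]
 [556.2 278.7  60. ]
 [566.4 253.3  60. ]
 [557.3 249.7  60. ]] [556.79648967 264.24975625  60.        ]
9.589123761924524 -1.1928745232447104
27.39573451350116 -2.758281868251528
9.804453741970278 1.948830667317997
27.396523712879688 0.37545084819197533
bolts [[508.3 283.4  60. ]
 [576.5 312.2  60. ]
 [605.3 243.9  60. ]
 [536.8 215.3  60. ]] [556.7541879  263.69972926  60.        ]
74.01147434272222 -1.1719962225680902
74.09608434566368 -2.743499502619437
74.16570668455442 1.9668745224343684
73.89448189358285 0.3960077396323083
```

Call:
{"method": "apply_moves", "body": {
  "targets": [
    [0.89,-0.1,-0.28,0,0.66,0],
    [0.92,-0.1,-0.19,0,0.66,0],
    [0.93,-0.1,-0.11,0,0.66,0],
    [0.94,-0.1,-0.02,0,0.66,0],
    [0.93,-0.1,0.06,0,0.66,0],
    [0.92,-0.1,0.15,0,0.66,0],
    [0.91,-0.1,0.23,0,0.66,0],
    [0,0,0,0,0,0],
    [0,0,0,0,0,0]
  ]
}}

```text
clock: 3.08
eef_pos: [575.1, 2.5, 259.3]
tool_rot: [-1.571, 0.001, -1.839]
force: [0.4, 0.4, -0.2]
width: 85.2
```

```bash
python3 -c "
from h import *
import pickle
c=calibration('wrist');save('wrist','w2');pickle.dump(c,open('w2.pkl','wb'))
print(read_state()['qpos'],proj(c,(575,3,149)))"
```

```text
[-0.34376116  0.52337513  0.4508415   1.70591749 -0.26773952  0.97423679
 -0.06045506] [319.86361635 234.5680911 ]
```

View pics/w2.png

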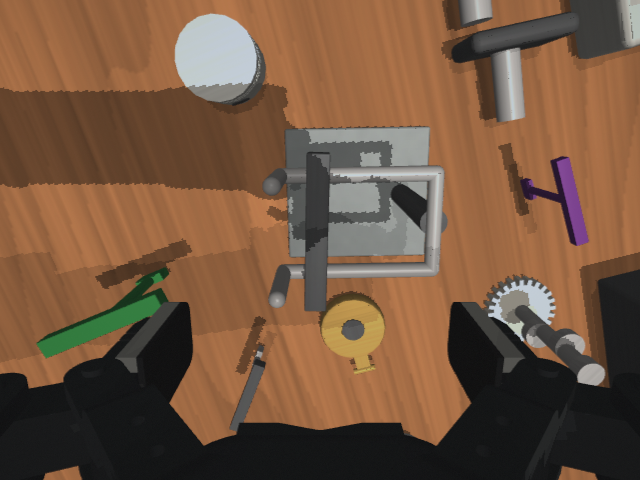

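The wrist view shows the key's bar from about (317,153) to (315,310), lying across two prongs (y≈174 and y≈271). The green and purple keys and the small grey key are away from it. I'll measure the bar precisely.

Run:
```python
from h import *
import pickle
c=pickle.load(open('w2.pkl','rb'));im=cv2.imread('pics/w2.png');h=cv2.cvtColor(im,cv2.COLOR_BGR2HSV)
print(h[[180,160,200,240,290,300],[317]*6],h[220,[296,300,303,306,310,326,329,332,336]])
m=((h[...,1]<60)&(h[...,2]<105)).astype(np.uint8)*255
ed=[]
for v in list(range(190,205))+list(range(285,302))+list(range(156,164)):
    g=cv2.GaussianBlur(im,(3,3),0)[v,295:342].astype(int).sum(1);d=np.diff(g)
    l=np.argmin(d[:17])+295.5;r=np.argmax(d[22:])+22+295.5;ed.append((v,l,r))
ed=np.array(ed);fl=np.polyfit(ed[:,0],ed[:,1],1);fr=np.polyfit(ed[:,0],ed[:,2],1);print(fl,fr,np.abs(np.polyval(fl,ed[:,0])-ed[:,1]).max(),np.abs(np.polyval(fr,ed[:,0])-ed[:,2]).max())
P=[onz(c,np.polyval(f,v),v,149) for f in(fl,fr) for v in(153,310)]
P=np.array(P);print(P.round(1),P.mean(0));d=P[[0,2]]-P[[1,3]];print(np.linalg.norm(d,axis=1),np.arctan2(-d[:,0],d[:,1]),np.linalg.norm(P[0]-P[2]))
tips=[onz(c,*p,182) for p in((270,188),(276,299))];print("tips",tips)
k=P.mean(0);yaw=np.arctan2(-d[:,0],d[:,1]).mean();print(k,yaw);plan(k[0],k[1],165,yaw-np.pi/2)
```

```text
[[  0   0  57]
 [120   4  57]
 [105   9  58]
 [120   6  45]
 [  0   0  83]
 [150   3  83]] [[70  9 89]
 [70  8 90]
 [70  9 88]
 [90  5 53]
 [ 0  0 56]
 [90  4 57]
 [75  8 66]
 [90  4 70]
 [75  7 71]]
[-1.71509392e-02  3.08599861e+02] [3.08697597e-02 3.19140694e+02] 0.42431478305087467 12.067507988968316
[[580.1  52.2 149. ]
 [551.6 -42.2 149. ]
 [590.1  49.4 149. ]
 [567.3 -46.5 149. ]] [572.3010586   3.2374217 149.       ]
[98.53864545 98.56273656] [-0.29332719 -0.2336646 ] 10.356678181321756
tips [array([559.06107671,  41.81228396, 182.        ]), array([544.24667533, -17.75306721, 182.        ])]
[572.3010586   3.2374217 149.       ] -0.2634958958001792
at [575.2   3.1 259.2] yaw -1.8376 n 3
[[0.01, 0.78, -0.02, 0.0, -0.01, 0.0], 'x', 3]
```

```bash
python3 -c "
from h import *
plan(572.5,3,165,-1.861)"
```

```text
at [575.2   3.1 259.2] yaw -1.8376 n 3
[[0.01, 0.78, -0.02, 0.0, 0.06, 0.0], 'x', 3]
```

Call:
{"method": "apply_moves", "body": {
  "targets": [
    [0.01,0.78,-0.02,0,0.06,0],
    [0.01,0.78,-0.02,0,0.06,0],
    [0.01,0.78,-0.02,0,0.06,0],
    [0,0.35,0,0,0,0],
    [0,0.35,0,0,0,0],
    [0,0.35,0,0,0,0],
    [0,0,0,0,0,0],
    [0,0,0,0,0,0]
  ],
  "jaw": 0.1
}}

```text
clock: 4.12
eef_pos: [573.4, 1.0, 124.2]
tool_rot: [-1.57, 0.0, -1.865]
force: [-0.6, -0.2, -0.7]
width: 46.3
```

```bash
python3 -c "
from h import *
import pickle
c=calibration('wrist');save('wrist','w3');pickle.dump(c,open('w3.pkl','wb'))
s=read_state();print(s['force'],s['width']);plan(572.5,3,123,-1.861)"
```

```text
[ 0.28868591  0.38486502 -0.33243967] 47.13246002119028
at [573.5   1.1 124.3] yaw -1.8646 n 1
[[-0.04, 0.03, -0.04, -0.01, -0.03, 0.0], 'x', 1]
```

View pics/w3.png

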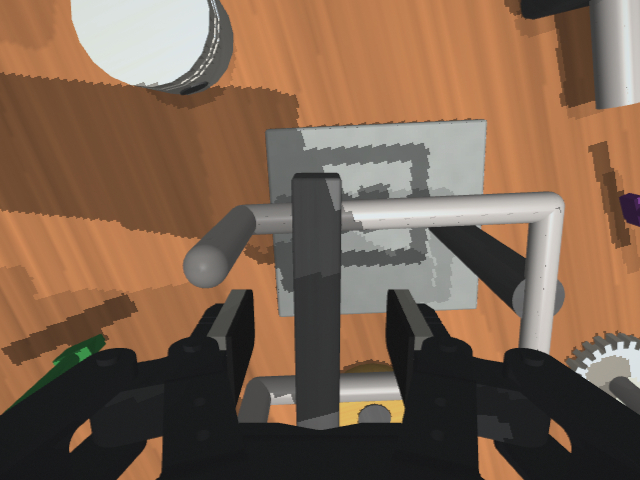

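The pads' inner edges are at about 253 and 387, and the bar spans about 294–341. The bar sits about 0.75 mm to the left of centre and parallel to the pads. I'll nudge and close.

Call:
{"method": "apply_moves", "body": {
  "targets": [
    [-0.04,0.03,-0.02,0,0,0],
    [0,0,0,0,0,0],
    [0,0,0,0,0,0]
  ],
  "jaw": -0.5
}}

```text
clock: 4.55
eef_pos: [572.7, 3.0, 122.6]
tool_rot: [-1.571, 0.0, -1.864]
force: [0.7, 0.8, -0.2]
width: 21.9
```

Call:
{"method": "apply_moves", "body": {
  "targets": [
    [0,0,0,0,0,0],
    [0,0,0,0,0,0],
    [0,0,0,0,0,0],
    [0,0,0,0,0,0]
  ],
  "jaw": -1
}}

```text
clock: 5.05
eef_pos: [572.7, 2.9, 122.7]
tool_rot: [-1.571, 0.0, -1.865]
force: [-1.0, -0.3, 4.5]
width: 13.3
```

Call:
{"method": "apply_moves", "body": {
  "targets": [
    [0,-0.2,0,0,0,0],
    [0,-0.4,0,0,0,0],
    [0,-0.4,0,0,0,0],
    [0,-0.4,0,0,0,0],
    [0,-0.4,0,0,0,0],
    [0,-0.5,0,0,0,0],
    [0,-0.6,0,0,0,0],
    [0,-0.6,0,0,0,0],
    [0,-0.6,0,0,0,0],
    [0,-0.4,0,0,0,0],
    [0,0,0,0,0,0],
    [0,0,0,0,0,0]
  ]
}}

```text
clock: 6.55
eef_pos: [572.0, 3.1, 301.7]
tool_rot: [-1.572, -0.0, -1.864]
force: [-0.4, 0.3, -2.5]
width: 12.9
```

```bash
python3 -c "
from h import *
import pickle
c=calibration('wrist');save('wrist','w4');pickle.dump(c,open('w4.pkl','wb'))
s=read_state();print(s['force'],s['torque'],s['width']);plan(556.8,264,220,.396-1.5708)"
```

```text
[ 0.334158   -0.16770139 -1.79410608] [ 0.00141802 -0.02094127  0.01189989] 12.868053322780767
at [571.9   3.1 301.5] yaw -1.8645 n 8
[[-0.77, 0.25, -0.28, 0.0, -0.62, 0.0], [-0.79, 0.25, -0.21, 0.0, -0.62, 0.0], [-0.8, 0.25, -0.15, 0.0, -0.62, 0.0], [-0.81, 0.25, -0.08, 0.0, -0.62, 0.0], [-0.82, 0.25, -0.01, 0.0, -0.62, 0.0], [-0.81, 0.25, 0.07, 0.0, -0.62, 0.0], [-0.81, 0.25, 0.13, 0.0, -0.62, 0.0], [-0.79, 0.25, 0.2, 0.0, -0.62, 0.0]]
```

View pics/w4.png

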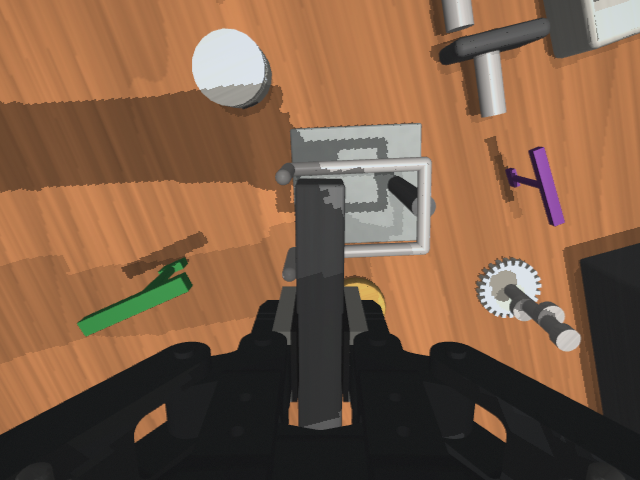

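The key is held with the bar centred at u≈320, and it is clear of the hook. I'll compute the bar's offset along its length from its far end at about (320,180), then carry it to above the valve.

Run:
```python
from h import *
import pickle
c=pickle.load(open('w4.pkl','rb'));im=cv2.imread('pics/w4.png')
print(im[170:192,[305,320,335]].sum(2).T)
for v in(180,181):
  e=onz(c,320,v,301.5+26);Rt=R.from_euler('xyz',[-np.pi/2,0,-1.8645]);print(Rt.inv().apply(e-np.array([571.9,3.1,301.5])))
for v in(190,230,280):
  g=cv2.GaussianBlur(im,(3,3),0)[v,280:360].astype(int).sum(1);print(v,g)
# sanity of same method on w2: bar far end at v=153
```

```text
[[362 345 333 320 292 300 456 440 277 120 122 123 124 126 146 177 180 191
  194 195 195 192]
 [348 339 327 305 272 398 462 452 305 121 121 123 124 129 179 251 292 325
  323 320 314 193]
 [557 330 314 285 353 467 468 480 417 122 125 122 119 125 182 253 233 341
  362 361 360 360]]
[-50.87856934 -26.          -0.20052264]
[-50.60837989 -26.          -0.20035078]
190 [279 277 273 269 268 269 270 271 271 292 350 403 402 347 274 211 186 189
 195 196 195 196 195 193 192 194 195 195 196 198 198 198 198 197 195 194
 194 191 190 213 266 302 294 263 240 229 213 234 305 353 363 363 362 363
 363 362 360 357 357 356 357 351 329 288 290 382 487 530 536 538 540 540
 542 543 545 545 544 544 543 543]
230 [385 384 384 384 386 389 393 397 399 401 397 393 389 389 353 265 195 184
 193 196 196 196 194 192 192 192 194 194 193 194 197 198 197 195 195 194
 194 192 192 192 192 195 195 196 196 198 198 198 198 198 198 199 199 199
 198 197 194 193 193 192 192 189 180 183 257 383 457 469 470 470 469 466
 465 463 463 462 462 463 463 463]
280 [366 373 373 358 332 306 290 277 272 272 272 276 286 309 341 329 244 166
 148 152 154 154 153 153 153 151 151 151 152 153 154 155 155 155 153 153
 153 152 151 152 153 153 155 155 156 156 156 157 157 157 157 157 157 157
 156 154 154 152 152 150 150 144 139 144 166 183 189 191 193 196 198 199
 199 201 199 199 203 208 208 207]
```

Call:
{"method": "apply_moves", "body": {
  "targets": [
    [-0.77,0,-0.28,0,-0.62,0],
    [-0.79,0,-0.21,0,-0.62,0],
    [-0.8,0.25,-0.15,0,-0.62,0],
    [-0.81,0.25,-0.08,0,-0.62,0],
    [-0.82,0.25,-0.01,0,-0.62,0],
    [-0.81,0.25,0.07,0,-0.62,0],
    [-0.81,0.25,0.13,0,-0.62,0],
    [-0.79,0.25,0.2,0,-0.62,0],
    [0,0,0,0,0,0],
    [0,0,0,0,0,0]
  ]
}}

```text
clock: 7.85
eef_pos: [557.0, 263.6, 242.3]
tool_rot: [-1.571, -0.001, -1.171]
force: [1.2, -0.5, -2.1]
width: 12.8
```

```bash
python3 -c "
from h import *
plan(556.8,264,171,.396-1.5708)"
```

```text
at [557.  263.6 242.3] yaw -1.1713 n 2
[[-0.01, 0.89, 0.0, 0.0, 0.01, 0.0], 'x', 2]
```

Call:
{"method": "apply_moves", "body": {
  "targets": [
    [-0.01,0.6,0,0,0.01,0],
    [-0.01,0.6,0,0,0.01,0],
    [0,0.5,0,0,0,0],
    [0,0.1,0,0,0,0],
    [0,0,0,0,0,0],
    [0,0,0,0,0,0]
  ]
}}

```text
clock: 8.6
eef_pos: [557.3, 264.5, 171.6]
tool_rot: [-1.569, -0.0, -1.175]
force: [0.1, 0.6, -2.4]
width: 13.1
```

Run:
```python
from h import *
s=read_state();print(s['eef_pos'],s['tool_rot'],s['force'])
im=save('side','s5');save('wrist','w5')
c=calibration('side');cw=calibration('wrist');p=s['eef_pos'];print("tip px exp",proj(c,p-[0,0,91]),"slot",proj(c,(556.8,264,60)),'wrist slot',proj(cw,(556.8,264,60)))
a=cv2.imread('pics/s5.png')[180:270,220:310];b=cv2.imread('pics/w5.png')
cv2.imwrite('pics/z5.png',np.hstack([cv2.resize(a,(450,450),interpolation=cv2.INTER_CUBIC),cv2.resize(b[:,140:500],(338,450))]))
```

```text
[557.32147173 264.4945309  171.61450133] [-1.56874278e+00 -2.35650537e-05 -1.17517480e+00] [ 0.05276344  0.59403932 -2.40166471]
tip px exp [264.39198859 212.55107142] slot [264.69672759 218.7305471 ] wrist slot [318.91861274 235.78939324]
```

View pics/z5.png

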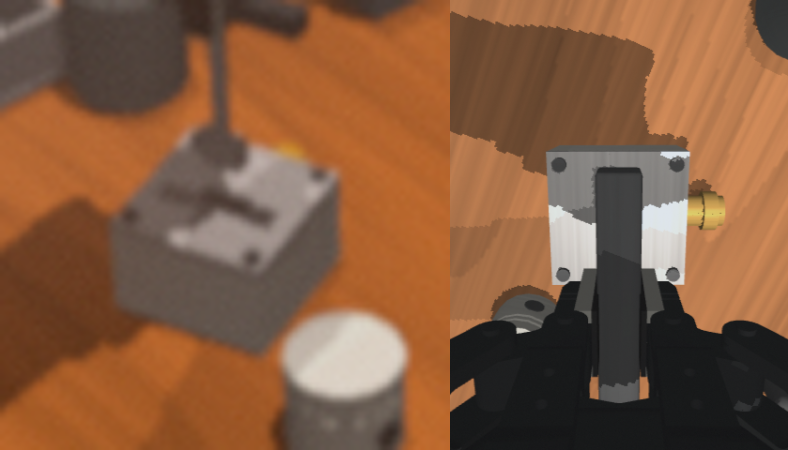

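The wrist part shows the bar centred over the plate with all four bolts visible. The side part shows the bit at about (264,213), just above the slot. I'll refine the valve centre from the bolts.

Run:
```python
from h import *
c=calibration('wrist');s=read_state();h=cv2.cvtColor(cv2.imread('pics/w5.png'),cv2.COLOR_BGR2HSV);C=[]
for x0,y0 in((256,176),(382,175),(378,293),(260,293)):
    g=h[y0-12:y0+13,x0-12:x0+13,2].astype(float);mm=(g<.6*np.median(g)).astype(np.uint8)
    n,l,st,ce=cv2.connectedComponentsWithStats(mm);i=1+np.argmax(st[1:,4]);print(st[i],ce[i]);C.append(onz(c,x0-12+ce[i][0],y0-12+ce[i][1],60))
C=np.array(C);print("bolts",C.round(1),C.mean(0))
for i in range(4):d=C[(i+1)%4]-C[i];print(np.linalg.norm(d[:2]),np.arctan2(-d[0],d[1]))
d=(C.mean(0)-s['eef_pos'])[:2];print(s['eef_pos'],d)
plan(*C.mean(0)[:2],163,.396-1.5708,n=1)
```

```text
[  4   4  16  16 187] [11.72727273 11.29411765]
[  4   6  15  14 153] [11.28104575 13.08496732]
[  4   4  14  15 157] [11.07006369 11.01273885]
[  5   4  15  15 168] [12.21428571 11.32738095]
bolts [[508.2 283.6  60. ]
 [576.7 311.8  60. ]
 [605.  244.2  60. ]
 [536.7 215.5  60. ]] [556.67997619 263.76843147  60.        ]
74.01256629662754 -1.180877876519386
73.25335323742412 -2.744368129535686
74.0993286380092 1.9694861975938305
73.9027240476328 0.39602486398389036
[556.99846587 264.65321687 171.4284353 ] [-0.31848967 -0.8847854 ]
at [557.  264.7 171.4] yaw -1.1749 n 1
[[0.02, 0.21, -0.02, -0.01, 0.0, 0.0], 'x', 1]
```

Call:
{"method": "apply_moves", "body": {
  "targets": [
    [0.02,0.2,-0.01,0,0,0],
    [0,0.2,0,0,0,0],
    [0,0.1,0,0,0,0],
    [0,0.05,0,0,0,0],
    [0,0.05,0,0,0,0],
    [0,0,0,0,0,0]
  ]
}}

```text
clock: 9.45
eef_pos: [556.4, 263.6, 146.4]
tool_rot: [-1.571, 0.0, -1.175]
force: [0.2, 0.8, -2.6]
width: 12.9
```

Call:
{"method": "apply_moves", "body": {
  "targets": [
    [0,0.05,0,0,0,0],
    [0,0.05,0,0,0,0],
    [0,0,0,0,0,0]
  ]
}}

```text
clock: 9.82
eef_pos: [556.2, 263.6, 142.3]
tool_rot: [-1.571, 0.0, -1.175]
force: [0.4, 0.1, -1.6]
width: 13.1
```

Call:
{"method": "apply_moves", "body": {
  "targets": [
    [0,0.07,0,0,0,0],
    [0,0.07,0,0,0,0],
    [0,0.07,0,0,0,0],
    [0,0.07,0,0,0,0],
    [0,0,0,0,0,0]
  ]
}}

```text
clock: 10.45
eef_pos: [556.2, 263.5, 131.0]
tool_rot: [-1.571, -0.0, -1.175]
force: [0.6, 0.4, -1.8]
width: 12.9
```

```bash
python3 -c "
from h import *
s=read_state();print(s['eef_pos'],s['force'],s['torque'])"
```

```text
[556.18651815 263.54417311 130.96217159] [ 0.56069263  0.43071437 -1.75082532] [ 0.00788728  0.01196624 -0.01687232]
```

Call:
{"method": "apply_moves", "body": {
  "targets": [
    [0,0.07,0,0,0,0],
    [0,0.05,0,0,0,0],
    [0,0.05,0,0,0,0],
    [0,0.05,0,0,0,0],
    [0,0,0,0,0,0],
    [0,0,0,0,0,0]
  ]
}}

```text
clock: 11.2
eef_pos: [556.8, 263.8, 123.2]
tool_rot: [-1.57, 0.0, -1.175]
force: [-0.6, -0.3, 4.9]
width: 13.1
```

Call:
{"method": "apply_moves", "body": {
  "targets": [
    [0,0.05,0,0,0,0],
    [0,0.05,0,0,0,0],
    [0,0,0,0,0,0],
    [0,0,0,0,0,0]
  ]
}}

```text
clock: 11.7
eef_pos: [556.9, 263.8, 119.5]
tool_rot: [-1.569, 0.0, -1.175]
force: [-1.5, -1.0, 7.1]
width: 12.8
```

```bash
python3 -c "
from h import *
s=read_state();print(s['eef_pos'],s['force'],s['torque'],s['qpos'])"
```

```text
[556.90662935 263.80735349 119.54717892] [-1.45735196 -1.0450057   7.07755554] [-0.19818968  0.44560314 -0.02371344] [-0.6174758   0.72434975  0.21245346  1.72173941 -0.21458567  0.71684216
  0.10128801]
```

Call:
{"method": "apply_moves", "body": {
  "targets": [
    [0,0,0,0,-0.5,0],
    [0,0,0,0,-0.5,0],
    [0,0,0,0,-0.5,0],
    [0,0,0,0,-0.5,0],
    [0,0,0,0,0,0]
  ]
}}

```text
clock: 12.32
eef_pos: [557.2, 263.8, 119.7]
tool_rot: [-1.569, -0.0, -0.895]
force: [-0.8, -0.8, 7.4]
width: 13.0
```

```bash
python3 -c "
from h import *
s=read_state();print(s['eef_pos'],s['force'],s['torque'],s['tool_rot'])"
```

```text
[557.16350584 263.77334167 119.65816783] [-0.80890504 -0.81354494  7.38791147] [-0.19698961  0.32300393 -0.0147417 ] [-1.56882072e+00 -1.70671232e-04 -8.95364717e-01]
```

Call:
{"method": "apply_moves", "body": {
  "targets": [
    [0,0,0,0,-0.6,0],
    [0,0,0,0,-0.6,0],
    [0,0,0,0,-0.6,0],
    [0,0,0,0,-0.6,0],
    [0,0,0,0,-0.6,0],
    [0,0,0,0,-0.6,0],
    [0,0,0,0,-0.6,0],
    [0,0,0,0,0,0]
  ]
}}

```text
clock: 13.32
eef_pos: [557.2, 263.7, 119.6]
tool_rot: [-1.569, -0.001, -0.309]
force: [-1.2, -0.6, 8.1]
width: 12.9
```

```bash
python3 -c "
from h import *
s=read_state();print(s['eef_pos'],s['force'],s['torque'],s['tool_rot'])
save('wrist','w6')"
```

```text
[557.15608209 263.70144619 119.62637795] [-1.20546601 -0.58171749  8.09967851] [-0.20884132  0.27495545  0.01184913] [-1.56943127e+00 -1.21702664e-03 -3.08929972e-01]
```

View pics/w6.png

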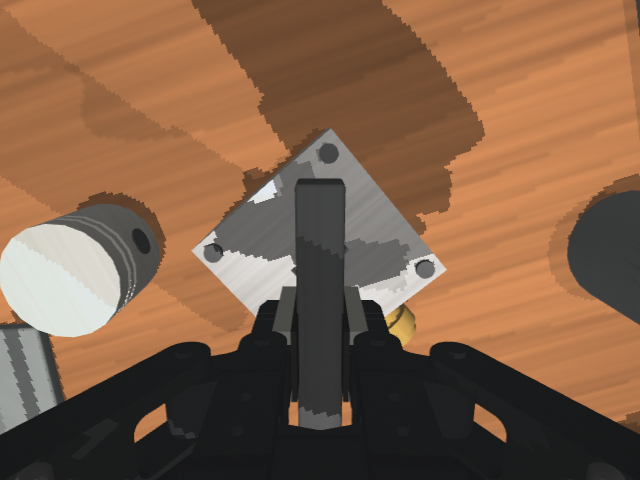

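The bar turned with the gripper and hasn't slipped in the pads (still at u≈320). I'll continue to the open stop.

Call:
{"method": "apply_moves", "body": {
  "targets": [
    [0,0,0,0,-0.6,0],
    [0,0,0,0,-0.6,0],
    [0,0,0,0,-0.6,0],
    [0,0,0,0,-0.6,0],
    [0,0,0,0,-0.4,0],
    [0,0,0,0,0,0]
  ]
}}

```text
clock: 14.12
eef_pos: [557.2, 263.6, 119.6]
tool_rot: [-1.57, -0.002, 0.082]
force: [-1.1, -0.6, 7.7]
width: 12.6
```

```bash
python3 -c "
from h import *
s=read_state();print(s['eef_pos'],s['force'],s['torque'],s['tool_rot'],s['tau'][6])"
```

```text
[557.20312756 263.61433099 119.61722719] [-1.06511121 -0.62988294  7.70481342] [-0.23310478  0.27076044  0.00203637] [-1.57023734 -0.00173209  0.08172877] 0.12178173288702965
```

Call:
{"method": "apply_moves", "body": {
  "targets": [
    [0,0,0,0,-0.25,0],
    [0,0,0,0,-0.2,0],
    [0,0,0,0,0,0]
  ]
}}

```text
clock: 14.5
eef_pos: [557.2, 263.7, 119.6]
tool_rot: [-1.57, -0.002, 0.144]
force: [-0.3, -1.3, 7.1]
width: 13.0
```

```bash
python3 -c "
from h import *
s=read_state();print(s['eef_pos'],s['force'],s['torque'],s['tool_rot'],s['tau'][6])"
```

```text
[557.23161462 263.67407899 119.63743859] [-0.2583962  -1.32863262  7.08571604] [-0.24475038  0.2975523  -0.05056594] [-1.5703601  -0.00187541  0.14427393] 0.08694890420883894
```

Call:
{"method": "apply_moves", "body": {
  "targets": [
    [0,0,0,0,-0.15,0],
    [0,0,0,0,-0.1,0],
    [0,0,0,0,0,0]
  ]
}}

```text
clock: 14.88
eef_pos: [557.2, 263.6, 119.6]
tool_rot: [-1.57, -0.002, 0.178]
force: [-1.2, -0.5, 7.2]
width: 12.9
```

```bash
python3 -c "
from h import *
s=read_state();print(s['eef_pos'],s['force'],s['torque'],s['tool_rot'],s['tau'][6])"
```

```text
[557.2308528  263.59254468 119.62121019] [-1.19419466 -0.51266642  7.15240538] [-0.25220446  0.30217675 -0.31565269] [-1.57040888 -0.00175994  0.17804608] 0.3087246045470238
```

Torque has risen to −0.32 N m: that is the open stop. I'll go back to home.

Call:
{"method": "apply_moves", "body": {
  "targets": [
    [0,0,0,0,0.4,0],
    [0,0,0,0,0.7,0],
    [0,0,0,0,0.7,0],
    [0,0,0,0,0.7,0],
    [0,0,0,0,0.7,0],
    [0,0,0,0,0.7,0],
    [0,0,0,0,0.7,0],
    [0,0,0,0,0.7,0],
    [0,0,0,0,0.7,0],
    [0,0,0,0,0,0]
  ]
}}

```text
clock: 16.12
eef_pos: [557.4, 263.8, 119.8]
tool_rot: [-1.569, -0.002, -0.659]
force: [-0.3, -1.1, 7.4]
width: 13.0
```

Call:
{"method": "apply_moves", "body": {
  "targets": [
    [0,0,0,0,0.7,0],
    [0,0,0,0,0.7,0],
    [0,0,0,0,0.7,0],
    [0,0,0,0,0.7,0],
    [0,0,0,0,0.7,0],
    [0,0,0,0,0.7,0],
    [0,0,0,0,0.2,0],
    [0,0,0,0,0,0]
  ]
}}

```text
clock: 17.12
eef_pos: [557.3, 263.7, 119.8]
tool_rot: [-1.569, -0.0, -1.273]
force: [-0.1, -1.2, 8.1]
width: 13.0
```

```bash
python3 -c "
from h import *
s=read_state();print(s['eef_pos'],s['force'],s['torque'],s['tool_rot'],s['tau'][6])"
```

```text
[557.34071641 263.74269253 119.75524523] [-0.05033388 -1.22775064  8.08824741] [-0.20422543  0.3099926   0.04873889] [-1.56850814e+00 -6.29157448e-05 -1.27260655e+00] -0.09598841657862067
```

Call:
{"method": "apply_moves", "body": {
  "targets": [
    [0,0,0,0,0.2,0],
    [0,0,0,0,0.15,0],
    [0,0,0,0,0,0]
  ]
}}

```text
clock: 17.5
eef_pos: [557.2, 263.8, 119.7]
tool_rot: [-1.569, 0.0, -1.321]
force: [-0.9, -1.9, 8.8]
width: 12.8
```

```bash
python3 -c "
from h import *
s=read_state();print(s['eef_pos'],s['force'],s['torque'],s['tool_rot'],s['tau'][6])"
```

```text
[557.19913101 263.75109962 119.72360095] [-0.90505539 -1.85022366  8.80052089] [-0.27910949  0.35953791  0.18143559] [-1.56882635e+00  8.51786185e-05 -1.32072130e+00] -0.2609631232917309
```

Call:
{"method": "apply_moves", "body": {
  "targets": [
    [0,0,0,0,0.08,0],
    [0,0,0,0,0,0]
  ]
}}

```text
clock: 17.75
eef_pos: [557.2, 263.7, 119.8]
tool_rot: [-1.569, 0.0, -1.331]
force: [-1.5, -1.0, 7.8]
width: 13.0
```

```bash
python3 -c "
from h import *
s=read_state();print(s['eef_pos'],s['force'],s['torque'],s['tool_rot'],s['tau'][6])"
```

```text
[557.23589467 263.73545939 119.75006107] [-1.54882301 -1.03664622  7.82696507] [-0.26602449  0.363467    0.31753008] [-1.56874489e+00  2.31476407e-05 -1.33128498e+00] -0.38505256175994873
```

Call:
{"method": "apply_moves", "body": {
  "targets": [
    [0,0,0,0,-0.4,0],
    [0,0,0,0,-0.4,0],
    [0,0,0,0,-0.3,0],
    [0,0,0,0,0,0],
    [0,0,0,0,0,0]
  ]
}}

```text
clock: 18.38
eef_pos: [557.5, 263.9, 119.7]
tool_rot: [-1.568, 0.0, -1.179]
force: [-0.5, -1.2, 7.0]
width: 12.8
```

```bash
python3 -c "
from h import *
s=read_state();print(s['eef_pos'],s['force'],s['torque'],s['tool_rot'],s['tau'][6])"
```

```text
[557.49650884 263.87097447 119.73857165] [-0.47039487 -1.24730106  6.9779954 ] [-0.12816298  0.22632784 -0.00779239] [-1.56815011e+00  1.22267417e-04 -1.17914588e+00] 0.011839113431051373
```

The home stop was pressed at 0.32 N m and then released into the slot line. I'll draw it out gently.

Call:
{"method": "apply_moves", "body": {
  "targets": [
    [0,-0.06,0,0,0,0],
    [0,-0.06,0,0,0,0],
    [0,-0.06,0,0,0,0],
    [0,-0.06,0,0,0,0],
    [0,0,0,0,0,0]
  ]
}}

```text
clock: 19.0
eef_pos: [555.9, 263.5, 127.6]
tool_rot: [-1.572, 0.0, -1.179]
force: [0.2, 0.1, -1.6]
width: 12.8
```

Call:
{"method": "apply_moves", "body": {
  "targets": [
    [0,-0.08,0,0,0,0],
    [0,-0.08,0,0,0,0],
    [0,0,0,0,0,0]
  ]
}}

```text
clock: 19.38
eef_pos: [556.5, 263.7, 134.7]
tool_rot: [-1.571, 0.0, -1.179]
force: [-0.1, 0.5, -2.1]
width: 13.0
```

Call:
{"method": "apply_moves", "body": {
  "targets": [
    [0,-0.12,0,0,0,0],
    [0,-0.12,0,0,0,0],
    [0,-0.12,0,0,0,0],
    [0,-0.15,0,0,0,0],
    [0,-0.3,0,0,0,0],
    [0,0,0,0,0,0]
  ]
}}

```text
clock: 20.12
eef_pos: [557.3, 264.0, 168.3]
tool_rot: [-1.568, 0.0, -1.179]
force: [0.7, -0.2, -1.7]
width: 13.0
```

Call:
{"method": "apply_moves", "body": {
  "targets": [
    [0,-0.6,0,0,0,0],
    [0,-1,0,0,0,0],
    [0,-1,0,0,0,0],
    [0,-0.9,0,0,0,0],
    [0,0,0,0,0,0]
  ]
}}

```text
clock: 20.75
eef_pos: [558.1, 264.1, 309.9]
tool_rot: [-1.564, 0.001, -1.179]
force: [0.4, -0.6, -0.9]
width: 12.7
```

Run:
```python
from h import *
plan(517,-278,310,-1.9)
```

```text
at [558.1 264.1 309.9] yaw -1.1791 n 15
[[0.81, 0.0, -0.41, 0.0, 0.34, 0.0], [0.83, 0.0, -0.37, 0.0, 0.34, 0.0], [0.84, 0.0, -0.33, 0.0, 0.34, 0.0], [0.86, 0.0, -0.29, 0.0, 0.34, 0.0], [0.87, 0.0, -0.25, 0.0, 0.34, 0.0], [0.88, 0.0, -0.2, 0.0, 0.34, 0.0], [0.89, 0.0, -0.16, 0.0, 0.34, 0.0], [0.9, 0.0, -0.12, 0.0, 0.34, 0.0], [0.9, 0.0, -0.07, 0.0, 0.34, 0.0], [0.91, 0.0, -0.03, 0.0, 0.34, 0.0], [0.91, 0.0, 0.01, 0.0, 0.34, 0.0], [0.9, 0.0, 0.06, 0.0, 0.34, 0.0], [0.9, 0.0, 0.1, 0.0, 0.34, 0.0], [0.89, 0.0, 0.14, 0.0, 0.34, 0.0], [0.89, 0.0, 0.18, 0.0, 0.34, 0.0]]
```

Call:
{"method": "apply_moves", "body": {
  "targets": [
    [0.81,0,-0.41,0,0.34,0],
    [0.83,0,-0.37,0,0.34,0],
    [0.84,0,-0.33,0,0.34,0],
    [0.86,0,-0.29,0,0.34,0],
    [0.87,0,-0.25,0,0.34,0],
    [0.88,0,-0.2,0,0.34,0],
    [0.89,0,-0.16,0,0.34,0],
    [0.9,0,-0.12,0,0.34,0],
    [0.9,0,-0.07,0,0.34,0],
    [0.91,0,-0.03,0,0.34,0],
    [0.91,0,0.01,0,0.34,0]
  ]
}}

```text
clock: 22.12
eef_pos: [526.3, -134.9, 305.4]
tool_rot: [-1.573, 0.0, -1.703]
force: [0.8, -0.6, -1.2]
width: 13.1
```

Call:
{"method": "apply_moves", "body": {
  "targets": [
    [0.9,0,0.06,0,0.34,0],
    [0.9,0,0.1,0,0.34,0],
    [0.89,0,0.14,0,0.34,0],
    [0.89,0,0.18,0,0.34,0],
    [0,0,0,0,0,0],
    [0,0,0,0,0,0]
  ]
}}

```text
clock: 22.88
eef_pos: [517.1, -277.3, 305.5]
tool_rot: [-1.573, 0.001, -1.891]
force: [-0.6, 0.2, -2.7]
width: 12.8
```

Run:
```python
from h import *
import pickle
s=read_state();print(s['eef_pos'],s['tool_rot'],s['qpos'])
c=calibration('wrist');save('wrist','w7');pickle.dump(c,open('w7.pkl','wb'))
```

```text
[ 517.1216237  -277.28350231  305.5492732 ] [-1.57323946e+00  1.25263333e-03 -1.89056433e+00] [ 0.11500899  0.50717351  0.52348366  1.60906372 -0.27622332  1.10250942
  0.39044315]
```

View pics/w7.png

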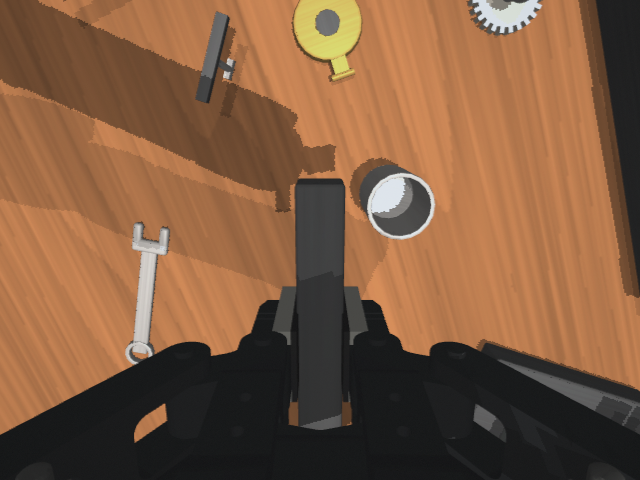

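The pot's rim is a circle centred near (401,205), about 68 px across. I'll measure the rim at z=80 and cross-check it by mask.

Run:
```python
from h import *
import pickle
c=pickle.load(open('w7.pkl','rb'))
h=cv2.cvtColor(cv2.imread('pics/w7.png'),cv2.COLOR_BGR2HSV)
m=((h[...,1]<60)&(h[...,2]>150)).astype(np.uint8)*255;z=np.zeros_like(m);z[150:250,345:450]=m[150:250,345:450]
k=max(cv2.findContours(z,0,1)[0],key=len);hull=cv2.convexHull(k)[:,0];e=cv2.fitEllipse(hull);print(e)
P=np.array([onz(c,u,v,80)[:2] for u,v in hull]);A=np.c_[2*P,np.ones(len(P))];q=np.linalg.lstsq(A,(P**2).sum(1),rcond=None)[0];print("pot",q[:2],"r",np.sqrt(q[2]+q[:2]@q[:2]))
plan(q[0],q[1],200,-1.9)
```

```text
((400.5800476074219, 205.7770538330078), (64.93106842041016, 68.69987487792969), 53.766876220703125)
pot [ 582.07527752 -302.8101091 ] r 29.29835338593647
at [ 517.5 -276.8  305.8] yaw -1.8894 n 4
[[0.03, 0.66, 0.44, 0.0, 0.02, 0.0], [0.03, 0.66, 0.44, 0.0, 0.02, 0.0], [0.03, 0.66, 0.44, 0.0, 0.02, 0.0], [0.02, 0.66, 0.43, 0.0, 0.02, 0.0]]
```

Call:
{"method": "apply_moves", "body": {
  "targets": [
    [0.03,0.3,0.44,0,0.02,0],
    [0.03,0.66,0.44,0,0.02,0],
    [0.03,0.66,0.44,0,0.02,0],
    [0.02,0.66,0.43,0,0.02,0],
    [0,0.3,0,0,0,0],
    [0,0,0,0,0,0],
    [0,0,0,0,0,0]
  ]
}}

```text
clock: 23.8
eef_pos: [582.5, -304.8, 204.9]
tool_rot: [-1.569, -0.0, -1.902]
force: [0.5, -0.5, -0.7]
width: 12.7
```

```bash
python3 -c "
from h import *
plan(582.1,-302.8,103,-1.9)"
```

```text
at [ 582.5 -304.8  204.9] yaw -1.902 n 3
[[-0.02, 0.85, -0.01, 0.0, 0.0, 0.0], 'x', 3]
```

Call:
{"method": "apply_moves", "body": {
  "targets": [
    [-0.02,0.5,-0.01,0,0,0],
    [-0.02,0.5,-0.01,0,0,0],
    [-0.01,0.5,-0.01,0,0,0],
    [0,0.5,0,0,0,0],
    [0,0.3,0,0,0,0],
    [0,0.15,0,0,0,0],
    [0,0,0,0,0,0]
  ]
}}

```text
clock: 24.68
eef_pos: [582.0, -302.7, 105.6]
tool_rot: [-1.571, -0.0, -1.902]
force: [-0.5, -0.3, -1.9]
width: 12.9
```

Call:
{"method": "apply_moves", "body": {
  "targets": [
    [0,0.05,0,0,0,0],
    [0,0,0,0,0,0]
  ]
}}

```text
clock: 24.92
eef_pos: [582.1, -302.7, 104.0]
tool_rot: [-1.57, -0.0, -1.902]
force: [-0.4, -0.6, -2.1]
width: 13.1
```

Call:
{"method": "apply_moves", "body": {
  "targets": [
    [0,0.05,0,0,0,0],
    [0,0.04,0,0,0,0],
    [0,0,0,0,0,0],
    [0,0,0,0,0,0]
  ]
}}

```text
clock: 25.42
eef_pos: [582.0, -302.6, 100.1]
tool_rot: [-1.571, 0.0, -1.902]
force: [0.3, 0.4, -2.0]
width: 12.8
```

Call:
{"method": "apply_moves", "body": {
  "targets": [
    [0,0.03,0,0,0,0],
    [0,0.03,0,0,0,0],
    [0,0,0,0,0,0],
    [0,0,0,0,0,0]
  ]
}}

```text
clock: 25.92
eef_pos: [581.9, -302.6, 97.6]
tool_rot: [-1.571, 0.0, -1.902]
force: [0.1, 0.2, -2.7]
width: 13.0
```

Call:
{"method": "apply_moves", "body": {
  "targets": [
    [0,0.03,0,0,0,0],
    [0,0,0,0,0,0],
    [0,0,0,0,0,0]
  ]
}}

```text
clock: 26.3
eef_pos: [582.2, -302.8, 96.8]
tool_rot: [-1.57, -0.0, -1.902]
force: [0.3, 0.3, 1.6]
width: 12.6
```

Call:
{"method": "apply_moves", "body": {
  "targets": [
    [0,0.03,0,0,0,0],
    [0,0,0,0,0,0],
    [0,0,0,0,0,0]
  ]
}}

```text
clock: 26.68
eef_pos: [582.5, -303.1, 96.8]
tool_rot: [-1.569, -0.0, -1.902]
force: [-1.0, 0.7, 8.9]
width: 12.9
```

Call:
{"method": "apply_moves", "body": {
  "targets": [
    [0,-0.03,0,0,0,0],
    [0,0,0,0,0,0],
    [0,0,0,0,0,0]
  ]
}}

```text
clock: 27.05
eef_pos: [582.1, -302.8, 96.8]
tool_rot: [-1.57, -0.0, -1.902]
force: [-0.6, 0.1, 4.8]
width: 12.8
```

Call:
{"method": "apply_moves", "body": {
  "targets": [
    [0,0,0,0,0,0],
    [0,0,0,0,0,0],
    [0,0,0,0,0,0]
  ],
  "jaw": -0.6
}}

```text
clock: 27.42
eef_pos: [581.8, -302.5, 96.1]
tool_rot: [-1.571, 0.0, -1.902]
force: [0.2, 0.2, -0.2]
width: 17.0
```

Call:
{"method": "apply_moves", "body": {
  "targets": [
    [0,0,0,0,0,0],
    [0,0,0,0,0,0],
    [0,0,0,0,0,0]
  ],
  "jaw": -0.3
}}

```text
clock: 27.8
eef_pos: [581.9, -302.6, 96.5]
tool_rot: [-1.571, 0.0, -1.902]
force: [0.5, -0.0, 0.1]
width: 30.2
```

Run:
```python
from h import *
s=read_state();print(s['eef_pos'],s['force'],s['width'])
save('wrist','w8');save('side','s8')
a=cv2.imread('pics/s8.png')[260:390,370:500];b=cv2.imread('pics/w8.png')
cv2.imwrite('pics/z8.png',np.hstack([cv2.resize(a,(390,390),interpolation=cv2.INTER_CUBIC),cv2.resize(b[:,80:560],(390,390))]))
```

```text
[ 581.88696616 -302.64348164   96.46172472] [ 0.47218788 -0.03598627  0.0544427 ] 30.207768918937816
```

View pics/z8.png

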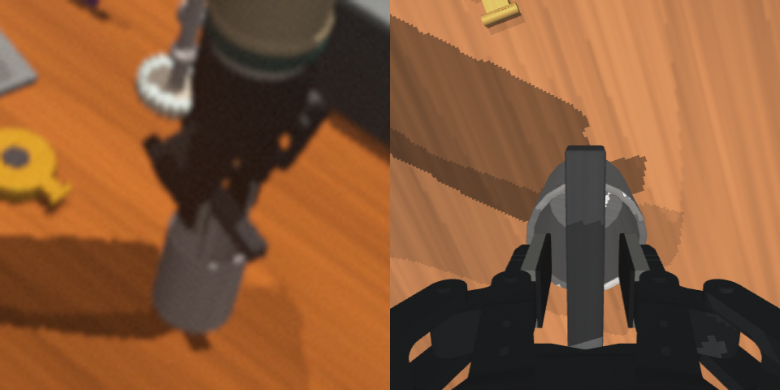

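The key stands upright in the pot, centred between the opened pads. I'll open wider and rise straight up.

Call:
{"method": "apply_moves", "body": {
  "targets": [
    [0,0,0,0,0,0],
    [0,0,0,0,0,0],
    [0,0,0,0,0,0],
    [0,0,0,0,0,0],
    [0,0,0,0,0,0],
    [0,0,0,0,0,0]
  ],
  "jaw": 0.95
}}

```text
clock: 28.65
eef_pos: [581.9, -302.6, 96.5]
tool_rot: [-1.571, 0.0, -1.902]
force: [-0.4, -0.4, 0.4]
width: 83.1
```

Call:
{"method": "apply_moves", "body": {
  "targets": [
    [0,-0.1,0,0,0,0],
    [0,-0.2,0,0,0,0],
    [0,-0.4,0,0,0,0],
    [0,-0.5,0,0,0,0],
    [0,-0.7,0,0,0,0],
    [0,-0.8,0,0,0,0],
    [0,-0.8,0,0,0,0],
    [0,-0.5,0,0,0,0],
    [0,0,0,0,0,0],
    [0,0,0,0,0,0]
  ]
}}

```text
clock: 29.9
eef_pos: [581.6, -302.2, 256.2]
tool_rot: [-1.572, 0.0, -1.902]
force: [-0.2, 0.9, 0.7]
width: 83.3
```

Run:
```python
from h import *
s=read_state();print(s['eef_pos'],s['force'],s['width'])
save('wrist','w9');save('side','s9');save('top','t9')
a=cv2.imread('pics/s9.png')[190:390,230:500];b=cv2.imread('pics/w9.png')
cv2.imwrite('pics/z9.png',np.vstack([cv2.resize(a,(405,300),interpolation=cv2.INTER_CUBIC),cv2.resize(b,(405,300))]))
# changes at bystanders: top image before/after
d=cv2.absdiff(cv2.imread('pics/top0.png'),cv2.imread('pics/t9.png')).max(2);d=(cv2.GaussianBlur(d,(5,5),0)>35).astype(np.uint8)
n,l,st,ce=cv2.connectedComponentsWithStats(d);print([(s.tolist()) for s in st[1:] if s[4]>25])
```

```text
[ 581.57486347 -302.23538889  256.23070914] [-0.22092636  0.87648557  0.6713743 ] 83.29327887625578
[[305, 116, 267, 358, 31350], [316, 213, 23, 22, 243], [343, 219, 8, 6, 35], [21, 340, 20, 46, 483], [45, 344, 14, 8, 55], [33, 344, 283, 136, 15745], [0, 384, 27, 96, 1394], [20, 388, 9, 25, 149], [327, 449, 13, 16, 85], [317, 451, 13, 29, 242], [335, 469, 13, 11, 93], [350, 471, 21, 9, 95]]
```

View pics/z9.png

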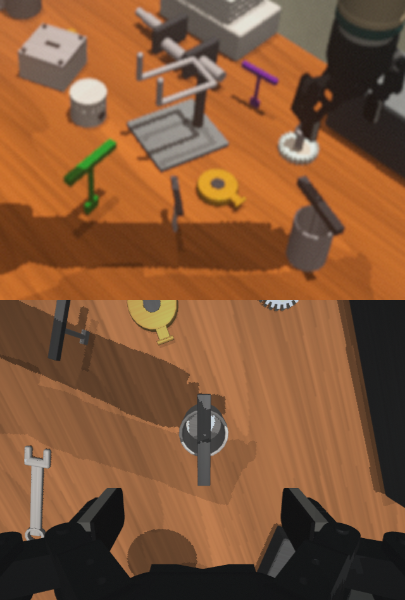

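The key stands upright in the pot. The stand is empty, and the other parts look undisturbed with the gripper clear. I'll hand it in.

```bash
python3 -c "
from h import *
print(finish_job())"
```

```text
the job is handed in; nothing more can be done
None
```

The job is done and handed in at about 30 s on the robot's clock, well under the 72 s limit. No verdict was reported.

- **Hook:** I gripped the grey key at the middle of its bar and lifted it straight up, about 180 mm, before moving sideways. The bar stayed centred in the pads and nothing showed it catching on the hook.
- **Valve:** I pushed the key in to about 6–7 mm of plunger travel, with about 9 N of push. I turned it counter-clockwise until the stop torque read 0.32 N m, then back to the home stop, also at 0.32 N m. That is under the 0.5 N m limit. It came out of the slot without resistance.
- **Pot:** I lowered the key until the force showed it on the pot's floor, with the tool at 96.8 mm against 97 mm expected. I eased off, opened the jaws and rose clear.

**Last checks:** The final side and wrist pictures show the key upright, bit down, in the standing pot. The hook is empty, and the parts in view look where they were. The gripper was about 160 mm above the release height, with near-zero force.

**Limits of the checks:**
- The before/after comparison of the top pictures mostly showed the arm and its shadow, so I judged most of the other parts by eye.
- I didn't look at the wrench, can and crankshaft closely at the end.
- I inferred that the valve is shut from the home-stop torque and from the key coming out freely, not from a picture of the slot.

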